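# Tare the laundry scale with the empty bowl

## Robot

A 6-joint arm with a two-finger parallel gripper is mounted at the origin on the work surface. World frame = base frame: x ahead of the robot, y to its left, z up, the work surface at z = 0. Lengths are in mm, angles in rad, forces in N, time in s.
With the tool pointing down it reaches from about 350 to 975 mm from the base axis. Payload 7.1 kg.
Tool frame: the origin (TCP) lies between the finger pads; the fingertips stand 14 mm ahead of it and the grasp point (between the pads) lies 5 mm behind it; z points along the fingers, y is the line along which they close (so a half turn about z gives the same grasp; the last joint's range is limited). The gripper opens to 88 mm and grips with 3 to 60 N. Pads are 20 mm wide; open, the fingers measure 115 mm over their backs; the gripper's body (75 mm by 178 mm) begins 61 mm behind the grasp point.
Start: joints at [1.092, 0.423, 1.63, -0, 1.089, -0.019], TCP at [277.323, 560.086, 236.675] pointing down, gripper open.
Joint ranges: [-3, 3], [-0.9, 2.11], [0.09, 2.58], [-1.31, 4.45], [0.11, 2.69], [-2.54, 2.54]. Speed limits (rad/s): [2.39, 2.39, 3.01, 3.14, 3.14, 3.14].

## Interface

Orientations are given as a rotation vector (axis times angle).
In Python, from workcell import ctrl gives the robot as it stands. The module is installed in compiled form; this text tells all that it offers.
- The arm moves only by the tool servo_tool, never from a script. Its argument "plan" is a list of rows, each a list of 3 entries, a list of its own where there are three numbers: the closure, from 0 (fully open) to 1 (shut), then the shift along the world's x, y, z in mm, then the turn about the world's z in degrees. In form: [[hand, [x, y, z], yaw], ...]. A call has 1 to 10 rows; each row is the pose to reach, as a shift and turn from the pose commanded when the call began; what a row does not reach only later rows make up. A row lasts 1/12 s, in which the tool goes at most 41.7 mm and 7.16 degrees, less where a joint would pass 70% of its speed; a pose out of reach is approached as far as the arm can. A call with a gripper value outside its range is refused whole. The fingers move at their own pace and stop on an object; the grip force is fixed at half the most. Time passes only in rows, so rows that repeat a pose let the fingers close. It gives the time, the measured TCP pose, the force, the opening and the grip force at its end, in the units of the state.
- ctrl.get_obs(): the state, without advancing time (a new reading comes with each control period).
- ctrl.get_image(name): name is "scene" or "side" or "wrist"; returns the picture (400x640x3 uint8, blue, green, red); there is no depth.
- ctrl.camera_info(name): a dict with "fovy" (degrees; the focal length in pixels is half the picture's height over the tangent of half this angle, whatever the lens; pixels are square), "cx", "cy" (the principal point, pixels), "k1" (the pictures are not rectified: a ray, as slopes to the right and down, at radius r is drawn at 1 + k1 r^2 times it, then the intrinsics apply), "rvec" (rotation vector, rad) and "tvec" (3), from world to camera coordinates, as OpenCV has them; the wrist camera has in their place "T_tool_cam" (4x4, takes a point from camera to tool coordinates, whose origin is the TCP and whose axes are the flange's). Camera axes: x right, y down, z forward; pixel columns grow to the right and rows downward; lengths in mm; the calibration is good to about 2 mm. A picture is of the moment at which its call begins: read the wrist's pose just before it. camera_info takes no time and is no camera call.
- ctrl.close_job(): hands the job in; it is judged then, once.
The state is a dict: "t": time; "qpos": joint angles; "qvel": joint speeds; "joint_torque": joint torques, N m; "ee_pos": TCP position; "orientation": TCP orientation; "ft_force": force on the tool from outside, world axes, zero at the start; "moment": the same for the moment, N m; "width": finger opening in mm; "grasp_force": force on a finger pad.
Only numpy, scipy, OpenCV 4.12 (cv2) and the standard library are available. Lean on these libraries where they do the work, as an engineer would, in place of code of your own. Each camera call takes 0.05 s, during which the arm holds its last target. There are 200 camera calls.

## Task

Get the scale ready for weighing out detergent tablets: set the empty bowl down in the middle of the scale's steel pan, without dropping it, let go of it, and then press the scale's round tare key all the way down and release it. Leave the other bowl, which is full of tablets, where it stands.

Things in the scene. Friction and masses are not known exactly. Their poses are not given: they have to be found in the camera images.
- bowl: The empty bowl: white ceramic, round, 110 mm across the rim, 88 mm across the foot, 50 mm high, 0.2 kg, upright and loose on the counter left or right of the scale. Wall 8 mm thick, nearly upright above 14 mm (outer radius 52.5 mm there, 55 mm at the rim), to be pinched from above anywhere on the rim; inner floor 7 mm up. Origin: centre of the underside, z up.
- bowl_full: The bowl to leave alone: same shape, size and material as the empty bowl, but holding six loose white and blue detergent tablets (22 x 22 x 14 mm). It stands on the other side of the scale. The origin is the centre of its underside, z up.
- scale: Grey scale fixed to the counter, 225 x 160 mm, 27 mm high, with a square steel pan, 150 x 150 mm, top at 36 mm. Origin: on the counter under the middle of the pan; z up; x away from the front panel, which faces the robot within 0.3 rad. The panel has a dark display and the round black tare key; the centre of the key's top is at x = -112, y = +45, z = +40 mm in this frame.
- tare (a joint): The tare key, a round black push key of 28 mm diameter, standing 13 mm proud of the panel at rest. Value in m: 0 released, grows as the key goes straight down, 0.006 fully down. A spring pushes it back up: 1 N at rest, rising evenly to 4 N fully down.
Mind the look-alikes: they are no part of the job. Leave any pink or turquoise look-alike of the bowl alone.

How it is judged:
By the outcome, as a careful person would: the job done as asked, in the order asked, and still so for the second after the job is handed in, with the robot touching nothing.
It also fails if it takes over 48 s, if anything falls off the work surface, if the arm or the gripper's body presses on something with over 40 N, if the wrist force passes 120 N, or if a joint passes its speed limit or range.

## Working session

There is one attempt and no reset: what is moved stays moved. The work goes in short steps, Python scripts to look and compute and a tool call to move; the robot and the scene stay as the last step left them, time stands still between calls to the robot, and variables do not carry over. Pictures are saved under pics/ and viewed, at most 10 in all, crops included, and the job is handed in when it is done.

Besides the shell and the picture viewer there is one more tool, called after ">>>" in YAML: its name, and indented under it one key for each argument. servo_tool: Moves the arm, as the interface text tells. Its arguments: {"type":"object","properties":{"plan":{"type":"array"}},"required":["plan"]}

```bash
mkdir -p pics; cat > h.py <<'E'
import numpy as np, cv2
from workcell import ctrl
def K(i):
    f=200/np.tan(np.radians(i["fovy"])/2); return np.array([[f,0,i["cx"]],[0,f,i["cy"]],[0,0,1]]),np.array([i["k1"],0,0,0,0.])
def pose(name):
    i=ctrl.camera_info(name)
    if name=="wrist":
        o=ctrl.get_obs(); T=np.eye(4); T[:3,:3]=cv2.Rodrigues(np.array(o["orientation"],float))[0]; T[:3,3]=o["ee_pos"]
        M=np.linalg.inv(T@np.array(i["T_tool_cam"])); return i,M[:3,:3],M[:3,3]
    return i,cv2.Rodrigues(np.array(i["rvec"],float))[0],np.array(i["tvec"],float).ravel()
def ray(P,px):
    i,R,t=P; k,d=K(i); u=cv2.undistortPoints(np.array(px,float).reshape(-1,1,2),k,d).reshape(-1,2)
    return -R.T@t,np.c_[u,np.ones(len(u))]@R
def onz(P,px,z):
    c,d=ray(P,px); return c+d*((z-c[2])/d[:,2])[:,None]
def proj(P,X):
    i,R,t=P; k,d=K(i); return cv2.projectPoints(np.array(X,float).reshape(-1,1,3),cv2.Rodrigues(R)[0],t,k,d)[0].reshape(-1,2)
E
python3 - <<'E'
from h import *
for n in("scene","side"): cv2.imwrite(f"pics/{n}0.png",ctrl.get_image(n)); print(n,ctrl.camera_info(n))
print(ctrl.camera_info("wrist"),ctrl.get_obs())
E
```

```text
scene {'fovy': 50.37163851248884, 'cx': 316.616802757478, 'cy': 203.04888873647144, 'k1': -0.06556051546673686, 'rvec': array([ 1.32938275,  2.25615668, -0.87693342]), 'tvec': array([ 328.3320125 , -259.93677282, 1305.31193358])}
side {'fovy': 54.97780660249457, 'cx': 319.84099118405004, 'cy': 200.87205193216158, 'k1': -0.09539980629141069, 'rvec': array([ 2.35642356, -0.30196797,  0.124675  ]), 'tvec': array([-518.914549  ,   62.51660253, 1126.28661523])}
{'fovy': 67.55270909442302, 'cx': 320.8540965495275, 'cy': 196.34597651064718, 'k1': -0.003773405308326399, 'T_tool_cam': array([[ 1.26789390e-03, -9.54328602e-01, -2.98756274e-01,
         8.20493858e+01],
       [ 9.99999182e-01,  1.15920274e-03,  5.41018032e-04,
         5.91726595e-01],
       [-1.69989891e-04, -2.98756716e-01,  9.54329291e-01,
        -1.48261287e+02],
       [ 0.00000000e+00,  0.00000000e+00,  0.00000000e+00,
         1.00000000e+00]])} {'t': 0.1, 'qpos': array([ 1.09199674e+00,  4.23800605e-01,  1.63058512e+00, -1.13611303e-05,
        1.08858804e+00, -1.90218961e-02]), 'qvel': array([-0.00181883, -0.00101828, -0.00199333, -0.00196361,  0.00114566,
       -0.00083091]), 'joint_torque': array([-1.87342589e-04, -5.45612669e+01, -2.74325216e+01,  6.45482051e-02,
        1.88522099e-02, -2.07124208e-05]), 'ee_pos': array([277.11851673, 559.68156006, 235.9679976 ]), 'orientation': array([-7.15788970e-01, -3.05862219e+00,  2.10626807e-03]), 'ft_force': array([-0.19830505, -0.08640225,  0.62063173]), 'moment': array([-0.01739719, -0.0185627 , -0.01634621]), 'grasp_force': 0.0, 'width': 87.75699095045648}
```

View pics/scene0.png

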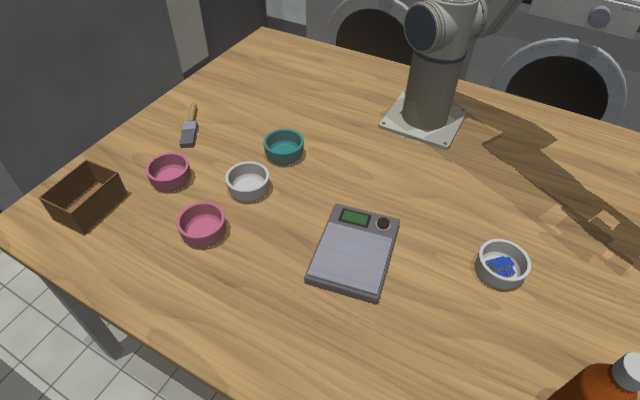

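View pics/side0.png

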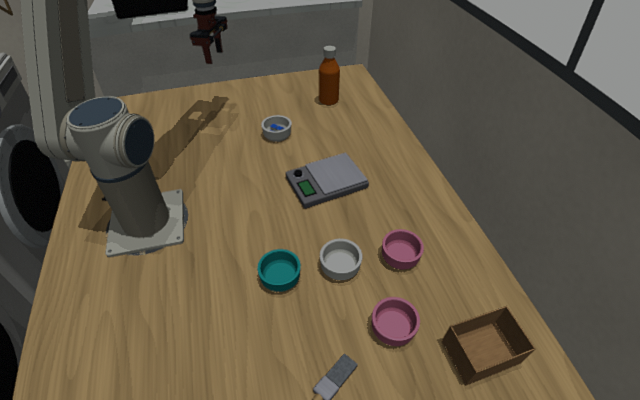

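The scene shows white, pink and turquoise bowls. Scene pixels of the candidates:
- **Empty white bowl:** (248,182). It is white and has nothing in it, so it fits the description.
- **Full bowl:** (503,265), with blue tablets.
- **Look-alikes:** pink at (169,172) and (202,225), turquoise at (284,147).

In the side view the white bowl is at (340,260) and the scale at (327,180). I'll confirm with one enlarged composite and fit the bowl at the same time.

```bash
cat > fit.py <<'E'
from h import *
from scipy.optimize import least_squares
def mask(img,c,r=34):
    h=cv2.cvtColor(img,cv2.COLOR_BGR2HSV); m=((h[...,1]<50)&(h[...,2]>70)).astype(np.uint8)
    w=np.zeros_like(m); cv2.circle(w,c,r,1,-1); m=cv2.morphologyEx(m&w,cv2.MORPH_OPEN,np.ones((3,3)))
    n,l,s,_=cv2.connectedComponentsWithStats(m); k=1+np.argmax(s[1:,4]); return cv2.convexHull(np.argwhere(l==k)[:,::-1].astype(np.int32)).reshape(-1,2)
a=np.linspace(0,2*np.pi,72)
ring=np.vstack([np.c_[r*np.cos(a),r*np.sin(a),0*a+z] for r,z in((44,0),(52.5,14),(55,50))])
d=np.linspace(0,2*np.pi,24,endpoint=False); D=np.c_[np.cos(d),np.sin(d)]
sup=lambda p:(p@D.T).max(0)
def fit(views,x0):
    H=[(P,sup(h.astype(float))+.4) for P,h in views]
    return least_squares(lambda x:np.r_[tuple(sup(proj(P,ring+x))-s for P,s in H)],x0,loss="soft_l1")
E
python3 - <<'E'
from fit import *
S,D_=cv2.imread("pics/scene0.png"),cv2.imread("pics/side0.png")
ps,pd=pose("scene"),pose("side")
for n,c,e in(("empty",(248,182),(340,260)),("full",(503,265),(277,128))):
    x0=onz(ps,[c],25)[0]; x0[2]=0
    hs,hd=mask(S,c),mask(D_,e,30 if n=="empty" else 20)
    r=fit([(ps,hs),(pd,hd)],x0); print(n,x0.round(),r.x.round(1),"res",np.abs(r.fun).mean().round(2),hs.min(0),hs.max(0),hd.min(0),hd.max(0))
z=lambda im,x,y,w,h,k:cv2.resize(im[y:y+h,x:x+w],None,fx=k,fy=k,interpolation=cv2.INTER_CUBIC)
out=np.zeros((600,800,3),np.uint8)
out[:300,:400]=z(S,215,150,100,75,4); out[:300,400:]=z(D_,300,225,100,75,4)
out[300:,:400]=cv2.resize(S[200:305,290:430],(400,300)); out[300:,400:]=z(D_,277,145,100,75,4)
cv2.imwrite("pics/c.png",out)
E
```

```text
empty [ 512. -292.    0.] [ 5.145e+02 -2.914e+02  4.000e-01] res 0.37 [225 161] [268 201] [320 239] [361 279]
full [454. 335.   0.] [457.5 331.2   1.6] res 0.62 [476 239] [530 288] [261 115] [291 138]
```

View pics/c.png

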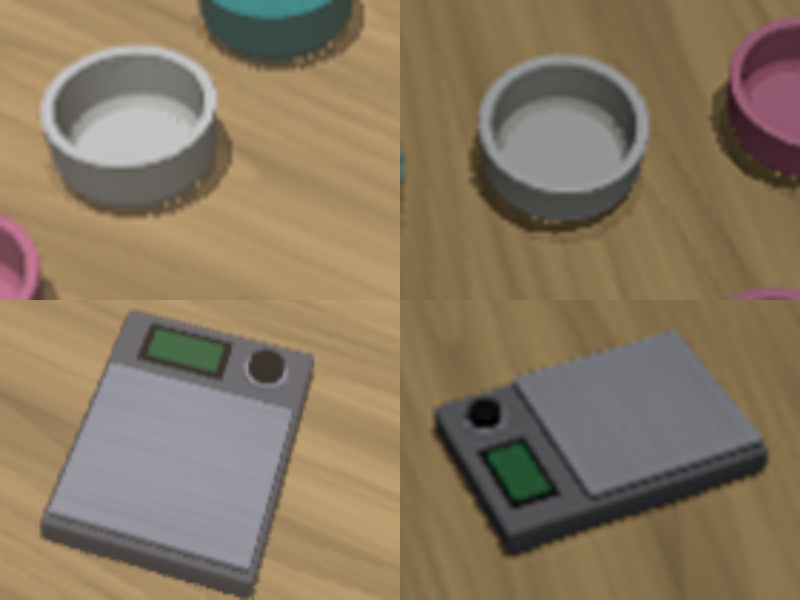

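The crops confirm that the white bowl is empty and upright, at scene (248,182) and side (340,260). I read the pan corners and the key off the lower crops. Next I'll fit the scale's pose and plan the pinch.

```bash
python3 - <<'E'
from fit import *
ps,pd=pose("scene"),pose("side")
s=(np.array([[111,64],[291,108],[241,270],[48,216],[267,66]])+.5)*.35-.5+[290,200]
d=(np.array([[114,82],[195,195],[363,140],[275,33],[86,112]])+.5)/4-.5+[277,145]
ms=np.array([[-75,-75,36],[-75,75,36],[75,75,36],[75,-75,36],[-112,45,40]],float)
md=ms[[1,0,3,2,4]]
def W(p,m):
    c,q=np.cos(p[3]),np.sin(p[3]); return m@np.array([[c,-q,0],[q,c,0],[0,0,1]]).T+p[:3]
f=lambda p:np.r_[proj(ps,W(p,ms))-s,proj(pd,W(p,md))-d].ravel()
r=least_squares(f,[550,50,0,0],loss="soft_l1",x_scale=[10,10,10,.1])
print("scale",r.x.round(3),"px",r.fun.reshape(-1,2).round(1).tolist(),"key",W(r.x,ms[4:]).round(1))
for n,c in dict(turq=(284,147),pink1=(202,225),pink2=(169,172)).items(): print(n,onz(ps,[c],25)[0].round())
print("bottle",onz(ps,[(610,395)],60)[0].round(), onz(pd,[(329,100)],0)[0].round())
o=ctrl.get_obs(); print(cv2.Rodrigues(o["orientation"])[0].round(3))
E
```

```text
scale [ 5.97586e+02  3.60800e+01 -3.85100e+00  1.80000e-01] px [[-1.0, 0.2], [0.1, 1.4], [2.3, 0.7], [-0.8, -0.7], [-0.8, -0.4], [-0.4, -0.6], [-1.0, 0.5], [0.0, 0.1], [-0.0, -0.4], [-0.3, -0.3]] key [[479.3  60.4  36.1]]
turq [ 351. -285.   25.]
pink1 [ 681. -303.   25.]
pink2 [ 582. -493.   25.]
bottle [665. 557.  60.] [710. 513.   0.]
[[-0.896  0.444 -0.001]
 [ 0.444  0.896 -0.001]
 [ 0.    -0.001 -1.   ]]
```

>>> servo_tool:
  plan:
    - [0.4, [160, -360, 0], 26.4]
    - [0.4, [160, -360, 0], 26.4]
    - [0.4, [160, -360, 0], 26.4]
    - [0.4, [160, -360, 0], 26.4]
    - [0.4, [160, -360, 0], 26.4]
    - [0.4, [160, -360, 0], 26.4]
    - [0.4, [160, -360, 0], 26.4]
    - [0.4, [160, -360, 0], 26.4]
    - [0.4, [160, -360, 0], 26.4]
    - [0.4, [160, -360, 0], 26.4]

```text
t: 0.93
ee_pos: [438.1, 196.6, 236.6]
orientation: [-0.001, -3.141, 0.002]
ft_force: [0.2, -0.2, 0.1]
width: 52.7
grasp_force: 0.0
```

>>> servo_tool:
  plan:
    - [0.4, [123, -290, 0], 0]
    - [0.4, [123, -290, 0], 0]
    - [0.4, [123, -290, 0], 0]
    - [0.4, [123, -290, 0], 0]
    - [0.4, [123, -290, 0], 0]
    - [0.4, [123, -290, 0], 0]
    - [0.4, [123, -290, 0], 0]
    - [0.4, [123, -290, 0], 0]
    - [0.4, [123, -290, 0], 0]
    - [0.4, [123, -290, 0], 0]

```text
t: 1.77
ee_pos: [560.1, -90.9, 236.1]
orientation: [-0.003, -3.141, -0.001]
ft_force: [-0.7, 0.8, -0.1]
width: 52.6
grasp_force: 0.0
```

```bash
python3 - <<'E'
from h import *
o=ctrl.get_obs();P=pose("wrist"); im=ctrl.get_image("wrist"); cv2.imwrite("pics/w1.png",im); np.savez("w1.npz",R=P[1],t=P[2])
print(o["t"],o["ee_pos"],o["qpos"].round(2),o["width"],cv2.Rodrigues(o["orientation"])[0].round(3)[:2])
c=np.array([597.6,36.1,36]);q=.18
M=np.array([[np.cos(q),-np.sin(q)],[np.sin(q),np.cos(q)]])
for m in([-75,-75],[-75,75],[75,75],[75,-75],[-112,45]): print(proj(P,np.r_[M@m,0]+c).round(1))
E
```

```text
1.7667 [560.08931681 -90.85571345 236.07927819] [-0.18  0.34  1.76  0.    1.04 -1.75] 52.552776588523095 [[-1.     0.002 -0.001]
 [ 0.002  1.     0.   ]]
[[354.2 155.7]]
[[483.7 132.3]]
[[485.9 248.5]]
[[370.9 267. ]]
[[455.8 104. ]]
```

View pics/w1.png

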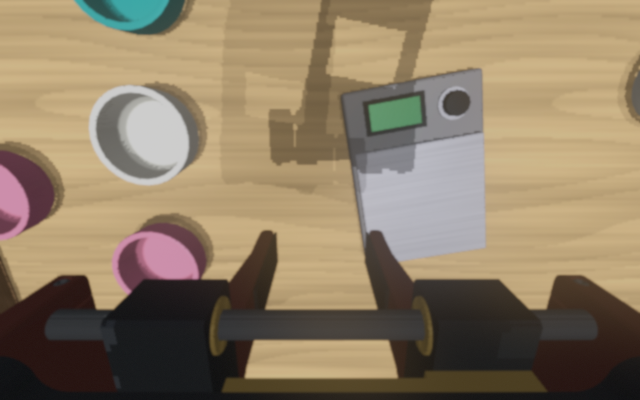

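The wrist view shows the empty bowl at (143,134), the pan's corners near (355,155), (483,132) and (486,248), and the key at (455,103). All are within about 1 px of the prediction. I'll refine the bowl's pose with this third view.

```bash
python3 - <<'E'
from fit import *
ps,pd=pose("scene"),pose("side"); z=np.load("w1.npz"); pw=(ctrl.camera_info("wrist"),z["R"],z["t"])
I={n:cv2.imread(f"pics/{n}.png") for n in("scene0","side0","w1")}
hs,hd,hw=mask(I["scene0"],(248,182)),mask(I["side0"],(340,260),30),mask(I["w1"],(143,134),60)
print(hw.min(0),hw.max(0))
for v in([(ps,hs),(pd,hd),(pw,hw)],[(ps,hs),(pw,hw)],[(pd,hd),(pw,hw)]):
    r=fit(v,[514,-291,0]); print(r.x.round(1),np.abs(r.fun).mean().round(2))
E
```

```text
[88 85] [197 185]
[ 5.144e+02 -2.918e+02  1.000e-01] 0.38
[ 5.143e+02 -2.918e+02  1.000e-01] 0.33
[ 5.145e+02 -2.921e+02 -2.000e-01] 0.4
```

>>> servo_tool:
  plan:
    - [0.4, [-46, -151, -60], 0]
    - [0.4, [-46, -151, -60], 0]
    - [0.4, [-46, -151, -60], 0]
    - [0.4, [-46, -151, -60], 0]
    - [0.4, [-46, -151, -60], 0]
    - [0.4, [-46, -151, -90], 0]
    - [0.4, [-46, -151, -120], 0]
    - [0.4, [-46, -151, -140], 0]
    - [0.4, [-46, -151, -140], 0]
    - [0.4, [-46, -151, -140], 0]

```text
t: 2.65
ee_pos: [513.9, -239.0, 96.3]
orientation: [0.004, -3.139, -0.002]
ft_force: [-0.6, -0.5, 0.3]
width: 52.6
grasp_force: 0.0
```

>>> servo_tool:
  plan:
    - [0.4, [0, 0, -20], 0]
    - [0.4, [0, 0, -40], 0]
    - [0.4, [0, 0, -55], 0]
    - [0.4, [0, 0, -63], 0]
    - [0.4, [0, 0, -63], 0]
    - [0.4, [0, 0, -63], 0]

```text
t: 3.15
ee_pos: [515.1, -240.7, 34.8]
orientation: [-0.002, 3.14, -0.001]
ft_force: [-0.4, 0.2, 1.1]
width: 52.5
grasp_force: 0.0
```

>>> servo_tool:
  plan:
    - [0.6, [0, 0, 0], 0]
    - [0.75, [0, 0, 0], 0]
    - [0.85, [0, 0, 0], 0]
    - [1, [0, 0, 0], 0]
    - [1, [0, 0, 0], 0]
    - [1, [0, 0, 0], 0]
    - [1, [0, 0, 0], 0]
    - [1, [0, 0, 0], 0]
    - [1, [0, 0, 0], 0]
    - [1, [0, 0, 0], 0]

```text
t: 3.98
ee_pos: [515.9, -241.8, 34.7]
orientation: [-0.003, 3.139, -0.003]
ft_force: [0.7, 0.8, 6.1]
width: 9.3
grasp_force: 28.8
```

>>> servo_tool:
  plan:
    - [1, [0, 0, 5], 0]
    - [1, [0, 0, 15], 0]
    - [1, [0, 0, 30], 0]
    - [1, [0, 0, 50], 0]
    - [1, [0, 0, 70], 0]
    - [1, [0, 0, 90], 0]
    - [1, [0, 0, 105], 0]
    - [1, [0, 0, 110], 0]
    - [1, [0, 0, 110], 0]
    - [1, [0, 0, 110], 0]

```text
t: 4.82
ee_pos: [513.7, -240.6, 143.3]
orientation: [0.001, -3.141, -0.001]
ft_force: [0.6, 0.4, -2.9]
width: 8.6
grasp_force: 29.9
```

```bash
python3 - <<'E'
from fit import *
o=ctrl.get_obs(); print(o["ee_pos"],o["width"],o["grasp_force"],o["ft_force"],o["moment"])
a,b=ctrl.get_image("scene"),ctrl.get_image("side")
out=np.zeros((400,800,3),np.uint8); out[:,:400]=a[50:250,170:370].repeat(2,0).repeat(2,1); out[:,400:]=b[120:320,240:440].repeat(2,0).repeat(2,1)
cv2.imwrite("pics/l.png",out)
E
```

```text
[ 513.73656964 -240.56285588  143.30702887] 8.642329139814565 29.910970413266114 [ 0.63433279  0.39613095 -2.89502431] [ 0.12649456 -0.02950158 -0.01060481]
```

View pics/l.png

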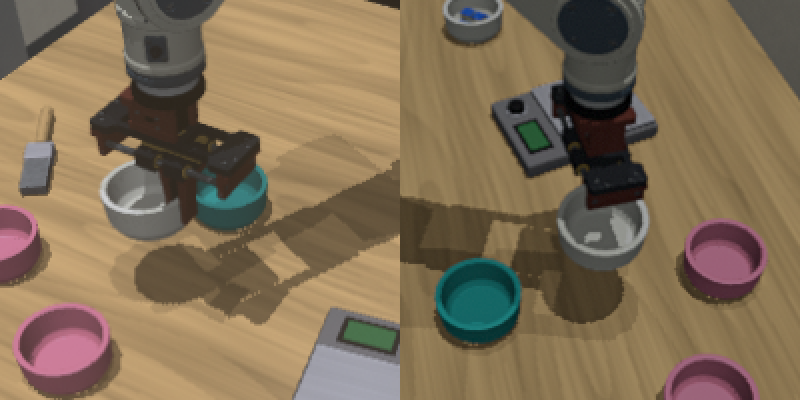

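The bowl is held level in both views, at crop pixels (145,200) and (603,225). I'll carry it over the pan.

>>> servo_tool:
  plan:
    - [1, [2, 10, 0], 0]
    - [1, [7, 30, 0], 0]
    - [1, [15, 60, 0], 0]
    - [1, [23, 90, 0], 0]
    - [1, [30, 120, 0], 0]
    - [1, [38, 150, 0], 0]
    - [1, [46, 180, 0], 0]
    - [1, [53, 210, 0], 0]
    - [1, [61, 240, 0], 0]
    - [1, [69, 270, 0], 0]

```text
t: 5.75
ee_pos: [582.7, 31.4, 142.7]
orientation: [0.002, -3.14, -0.0]
ft_force: [0.1, -0.9, -2.0]
width: 8.6
grasp_force: 29.9
```

>>> servo_tool:
  plan:
    - [1, [6, 25, 0], 0]
    - [1, [10, 43, 0], 0]
    - [1, [13, 53, 0], 0]
    - [1, [14, 58, 0], 0]
    - [1, [14, 58, -15], 0]
    - [1, [14, 58, -35], 0]
    - [1, [14, 58, -50], 0]
    - [1, [14, 58, -55], 0]
    - [1, [14, 58, -55], 0]
    - [1, [14, 58, -55], 0]

```text
t: 6.58
ee_pos: [597.3, 86.6, 88.7]
orientation: [0.001, -3.141, 0.0]
ft_force: [0.5, 0.2, -2.3]
width: 8.5
grasp_force: 30.0
```

```bash
python3 - <<'E'
from fit import *
o=ctrl.get_obs(); print(o["ee_pos"],o["width"],o["grasp_force"],o["ft_force"])
a,b=ctrl.get_image("scene"),ctrl.get_image("side")
c=o["ee_pos"]+[0,-51,-33.5]; print(c)
out=[]
for im,n in((a,"scene"),(b,"side")):
    P=pose(n); p=proj(P,ring+c).round().astype(int); u,v=proj(P,[c])[0].astype(int); k=im[v-65:v+65,u-65:u+65]; k=cv2.resize(k,None,fx=3,fy=3)
    for x,y in p[144:]: cv2.circle(k,((int(x)-u+65)*3,(int(y)-v+65)*3),1,(0,0,255),-1)
    out.append(k)
cv2.imwrite("pics/p.png",np.hstack(out))
E
```

```text
[597.28237225  86.61644074  88.70825978] 8.501735360942543 29.988195368100605 [ 0.51621971  0.16739254 -2.26107348]
[597.28237225  35.61644074  55.20825978]
```

View pics/p.png

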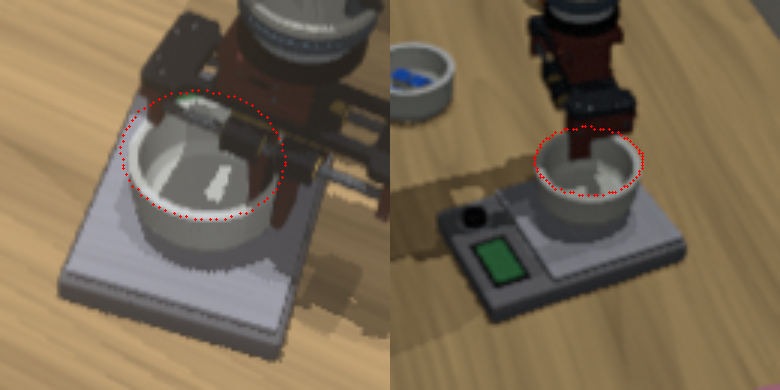

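The bowl hangs over the middle of the pan, within about 1 px of the predicted rim. I'll lower it gently.

>>> servo_tool:
  plan:
    - [1, [0, 0, -6], 0]
    - [1, [0, 0, -11], 0]
    - [1, [0, 0, -14], 0]
    - [1, [0, 0, -15], 0]
    - [1, [0, 0, -16], 0]
    - [1, [0, 0, -16], 0]

```text
t: 7.18
ee_pos: [598.2, 87.6, 73.5]
orientation: [-0.002, 3.14, 0.001]
ft_force: [-1.4, 2.0, 5.9]
width: 8.8
grasp_force: 30.8
```

>>> servo_tool:
  plan:
    - [1, [0, 0, -1], 0]
    - [1, [0, 0, -1], 0]
    - [1, [0, 0, -2], 0]
    - [1, [0, 0, -2], 0]

```text
t: 7.52
ee_pos: [598.7, 88.0, 72.1]
orientation: [-0.002, 3.139, 0.001]
ft_force: [0.6, 3.4, 9.3]
width: 9.1
grasp_force: 31.5
```

>>> servo_tool:
  plan:
    - [1, [0, 0, -1], 0]
    - [1, [0, 0, -1], 0]
    - [1, [0, 0, -1], 0]

```text
t: 7.77
ee_pos: [599.0, 88.1, 71.4]
orientation: [-0.002, 3.138, 0.002]
ft_force: [-0.9, 6.8, 10.2]
width: 9.4
grasp_force: 31.9
```

>>> servo_tool:
  plan:
    - [0.88, [0, 0, 0], 0]
    - [0.86, [0, 0, 0], 0]
    - [0.84, [0, 0, 0], 0]
    - [0.82, [0, 0, 0], 0]
    - [0.78, [0, 0, 0], 0]
    - [0.7, [0, 0, 0], 0]
    - [0.6, [0, 0, 0], 0]
    - [0.55, [0, 0, 0], 0]
    - [0.55, [0, 0, 0], 0]
    - [0.55, [0, 0, 0], 0]

```text
t: 8.6
ee_pos: [597.3, 87.0, 69.6]
orientation: [0.001, -3.141, 0.0]
ft_force: [0.3, -0.0, -0.3]
width: 39.3
grasp_force: 0.0
```

>>> servo_tool:
  plan:
    - [0.55, [0, 0, 10], 0]
    - [0.55, [0, 0, 30], 0]
    - [0.55, [0, 0, 55], 0]
    - [0.55, [0, 0, 80], 0]
    - [0.55, [0, 0, 100], 0]
    - [0.55, [-30, 0, 100], 0]
    - [0.55, [-60, 30, 100], 0]
    - [0.55, [-80, 60, 100], 0]
    - [0.55, [-80, 60, 100], 0]
    - [0.55, [-80, 60, 100], 0]

```text
t: 9.43
ee_pos: [516.6, 148.2, 170.6]
orientation: [-0.006, 3.141, 0.0]
ft_force: [1.1, -0.5, 0.2]
width: 39.8
grasp_force: 0.0
```

```bash
python3 - <<'E'
from fit import *
P=pose("wrist");o=ctrl.get_obs(); print(o["ee_pos"],o["width"],o["ft_force"])
w,a,b=ctrl.get_image("wrist"),ctrl.get_image("scene"),ctrl.get_image("side")
# rim overlay for bowl at pan middle
c=np.array([597.6,36.1,36]); out=[]
for im,Q in((a,pose("scene")),(b,pose("side")),(w,P)):
    u,v=proj(Q,[c])[0].astype(int); h=65 if Q is not P else 130; u=max(h,min(640-h,u)); v=max(h,min(400-h,v))
    k=cv2.resize(im[v-h:v+h,u-h:u+h],(260,260)); s=130/h
    for x,y in proj(Q,ring[144::2]+c): cv2.circle(k,(int((x-u+h)*s),int((y-v+h)*s)),1,(0,0,255),-1)
    x,y=proj(Q,[[479.3,60.4,40]])[0]; cv2.circle(k,(int((x-u+h)*s),int((y-v+h)*s)),2,(0,255,255),-1)
    out.append(k)
cv2.imwrite("pics/q.png",np.hstack(out))
E
```

```text
[516.63890402 148.24052077 170.639099  ] 39.79738803959046 [ 1.09206226 -0.54355739  0.22489987]
```

View pics/q.png

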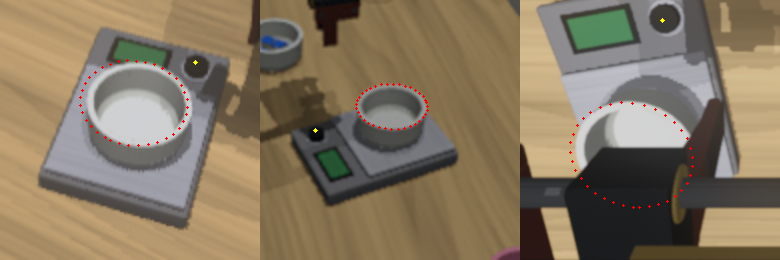

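The bowl sits on the pan within about 3 mm of the middle, with its rim at crop (138,104), and it is free of the gripper. The key shows at wrist-crop (664,17), about 2 mm from the prediction, so I'll aim at (478.5, 61).

>>> servo_tool:
  plan:
    - [0.8, [-10, -25, 0], 0]
    - [1, [-25, -60, 0], 0]
    - [1, [-39, -86, 0], 0]
    - [1, [-39, -86, 0], 0]
    - [1, [-39, -86, -35], 0]
    - [1, [-39, -86, -65], 0]
    - [1, [-39, -86, -90], 0]
    - [1, [-39, -86, -106], 0]
    - [1, [-39, -86, -106], 0]
    - [1, [-39, -86, -106], 0]

```text
t: 10.42
ee_pos: [478.6, 60.7, 63.1]
orientation: [-0.0, -3.14, 0.0]
ft_force: [0.3, -0.8, 0.0]
width: 0.5
grasp_force: 0.0
```

>>> servo_tool:
  plan:
    - [1, [0, 0, -4], 0]
    - [1, [0, 0, -7], 0]
    - [1, [0, 0, -9], 0]
    - [1, [0, 0, -10], 0]
    - [1, [0, 0, -10], 0]

```text
t: 10.83
ee_pos: [478.8, 61.1, 54.1]
orientation: [-0.002, 3.14, 0.0]
ft_force: [-0.1, -0.9, 1.4]
width: 0.1
grasp_force: 0.5
```

>>> servo_tool:
  plan:
    - [1, [0, 0, -2], 0]
    - [1, [0, 0, -3], 0]
    - [1, [0, 0, -3], 0]

```text
t: 11.08
ee_pos: [478.8, 61.1, 50.8]
orientation: [-0.002, 3.141, 0.0]
ft_force: [1.7, 0.4, 1.6]
width: 0.6
grasp_force: 1.3
```

>>> servo_tool:
  plan:
    - [1, [0, 0, -1], 0]
    - [1, [0, 0, -2], 0]
    - [1, [0, 0, -3], 0]
    - [1, [0, 0, -3], 0]

```text
t: 11.42
ee_pos: [478.9, 61.2, 48.2]
orientation: [-0.001, 3.141, 0.0]
ft_force: [-0.3, 0.3, 11.6]
width: 0.6
grasp_force: 5.3
```

>>> servo_tool:
  plan:
    - [1, [0, 0, -1], 0]
    - [1, [0, 0, -2], 0]
    - [1, [0, 0, -2], 0]
    - [1, [0, 0, -2], 0]

```text
t: 11.75
ee_pos: [479.0, 61.2, 47.6]
orientation: [-0.002, 3.14, 0.0]
ft_force: [-4.6, -1.4, 31.5]
width: 0.3
grasp_force: 15.6
```

The force rose sharply to 31 N at z = 47.6 mm, well past the spring's 4 N, so the key is fully down. Now I'll release it and back away.

>>> servo_tool:
  plan:
    - [1, [0, 0, 4], 0]
    - [1, [0, 0, 10], 0]
    - [1, [0, 0, 25], 0]
    - [1, [0, 0, 60], 0]
    - [1, [0, 0, 100], 0]
    - [1, [0, 0, 140], 0]
    - [1, [-30, 30, 160], 0]
    - [1, [-50, 70, 160], 0]
    - [1, [-50, 100, 160], 0]
    - [1, [-50, 100, 160], 0]

```text
t: 12.58
ee_pos: [426.9, 165.2, 206.4]
orientation: [-0.007, 3.141, 0.003]
ft_force: [1.2, -0.3, -0.9]
width: 0.5
grasp_force: 0.0
```

>>> servo_tool:
  plan:
    - [1, [0, 0, 0], 0]
    - [1, [0, 0, 0], 0]
    - [1, [0, 0, 0], 0]

```text
t: 12.83
ee_pos: [428.0, 160.2, 205.2]
orientation: [0.0, -3.14, 0.001]
ft_force: [0.0, -0.2, -0.5]
width: 0.5
grasp_force: 0.0
```

```bash
python3 - <<'E'
from h import *
o=ctrl.get_obs(); print(o["t"],o["ft_force"])
a,b=ctrl.get_image("scene"),ctrl.get_image("side")
cv2.imwrite("pics/f.png",np.hstack([cv2.resize(a[180:320,290:430],(400,400)),cv2.resize(b[110:230,260:380],(400,400))]))
E
```

```text
12.8333 [ 0.03598408 -0.20968983 -0.46101715]
```

View pics/f.png

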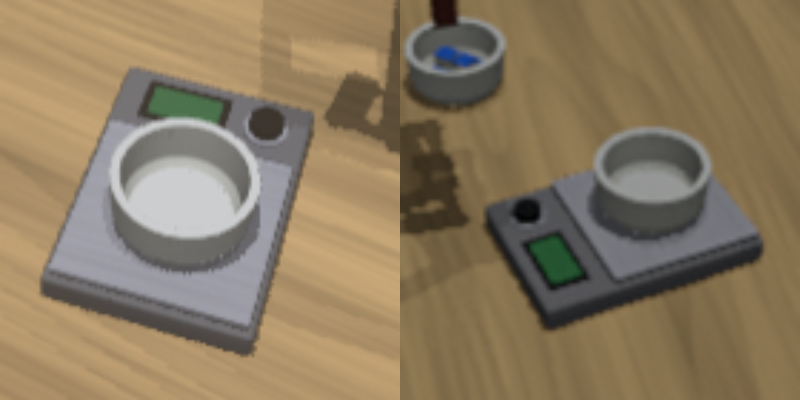

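The bowl stands upright on the pan (crop (185,190)), the key is back up (crop (266,122)), and the full bowl hasn't been touched. Handing in.

```bash
python3 -c "
from workcell import ctrl
print(ctrl.close_job())"
```

```text
the job is handed in; nothing more can be done
None
```

The job is handed in after about 13 s: the empty bowl stands within about 3 mm of the pan's middle, the tare key was pressed fully down and released, and the full bowl was left where it stood.

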